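# Clamp a tube stub in the quick-release vise

### The arm

A 7-joint arm with a two-finger parallel gripper is mounted at the origin on the work surface. World frame = base frame: x ahead of the robot, y to its left, z up, the work surface at z = 0. Lengths are in mm, angles in degrees, forces in N, time in s.
With the tool pointing down it reaches from about 425 to 875 mm from the base axis. Payload 8.4 kg.
Tool frame: the origin (TCP) lies at the very end of the fingers, on their centre line; the grasp point (between the pads) lies arm.grip_depth behind it (arm.grip_depth is the distance from the TCP to the grasp point, in mm); y points along the fingers, z is the direction in which the jaws open and shut, and the axes are right-handed (so a half turn about y gives the same grasp; the last joint's range is limited). The gripper opens to 85 mm and grips with 20 to 120 N. Pads are 22 mm wide; open, the fingers measure 114 mm over their backs; the gripper's body (76 mm by 85 mm) begins 54 mm behind the grasp point. The pads swing forward as they close: fully open they stand 13 mm farther back than shut.
Start: joints at [-71.345, 19.091, 2.286, 83.961, -0.768, 76.965, -3.352], TCP at [267.888, 592.199, 231.308] pointing down, gripper open.
Joint ranges: [-147.57, 147.57], [-21.85, 119.76], [-74.77, 79.35], [14.55, 137.4], [-85.83, 265.84], [4.83, 119.75], [-152.11, 152.11]. Speed limits (degrees/s): [127.2, 127.2, 159.86, 159.86, 180, 180, 180].

### API

Orientations are given as [roll, pitch, yaw] about the fixed x, y, z axes, in that order (R = Rz(yaw) Ry(pitch) Rx(roll)).
In Python, from station import arm gives the robot as it stands.
- The arm moves only by the shell command python3 -m pendant 'ROWS' [FORCE]. ROWS is text: rows parted by semicolons, each of 7 numbers parted by spaces: the shift along the tool's x, y, z in cm, then the turn, a rotation vector about the tool's x, y, z in rad, then the finger opening in cm, from 0 to 8.54. In form: dx dy dz rx ry rz fingers; .... A call has 1 to 10 rows; each row shifts and turns the commanded pose from where the row before left it, along the tool's axes as they then stand; what a row does not reach is not made up. A row lasts 1/12 s, in which the tool goes at most 41.7 mm and 7.16 degrees, less where a joint would pass 70% of its speed; a pose out of reach is approached as far as the arm can. A call with a gripper value outside its range is refused whole. The fingers move at their own pace and stop on an object; FORCE is the grip in N (left out, the last holds). Time passes only in rows, so rows that do not move let the fingers close. It gives the time, the measured TCP pose, the force and the opening at its end, in the units of the state.
- arm.get_state(): the state, without advancing time (a new reading comes with each control period).
- arm.get_image(name): name is "scene" or "top" or "wrist"; returns a dict with "image" (480x640x3 uint8, red, green, blue), "range_z" (480x640 float32, mm along the optical axis (not along the pixel's ray), 0 where there is no reading), "fx", "fy", "cx", "cy" (pixels), "distortion" ([k1, k2, p1, p2, k3] as OpenCV has them; the pictures are not rectified), "R" (3x3) and "t" (3): a world point X has camera coordinates R X + t. Camera axes: x right, y down, z forward; pixel columns grow to the right and rows downward; lengths in mm; the calibration is good to about 2 mm. A picture is of the moment at which its call begins.
- arm.hand_in(): hands the job in, once; it reports no verdict.
The state is a dict: "time_s": time; "qpos": joint angles; "qvel": joint speeds; "effort": joint torques, N m; "tool_pos": TCP position; "orientation": TCP orientation; "wrist_force": force on the tool from outside, world axes, zero at the start; "moment": the same for the moment, N m; "finger_gap": opening from 0.0 (shut) to 1.0 (fully open).
Only numpy, scipy, OpenCV 4.12 (cv2) and the standard library are available. Lean on these libraries where they do the work, as an engineer would, in place of code of your own. Each camera call takes 0.05 s, during which the arm holds its last target.

### The job

Clamp the square steel tube for grinding: squeeze the vise's quick-release lever, slide the moving jaw until it has pushed the tube flat against the fixed jaw, and let the lever go. Then turn the crank clockwise until the tube is held firmly, at about 90 N of clamping force (it is thin-walled and dents above 170 N), and let go of the crank; leave the things lying around the vise where they are.

Things in the scene. Friction and masses are not known exactly. Their poses are not given: they have to be found in the camera images.
- vise: Grey iron vise, 410 mm long, bolted down. Origin on the table top under the bed; +y = closing direction (moving jaw towards fixed jaw), x across, z up. Bed: x from -30 to 30 mm, y -135 to 165, flat top at z = 50 mm; foot flange 110 mm wide, 12 mm high. Fixed jaw: face at y = 130, 90 mm wide, top at z = 120. Rack of 13 square teeth (10 mm pitch, phase differs) on the bed's +x side.
- fixed_jaw (a point): Foot of the fixed jaw's flat face: its middle, at the height of the bed's top (z = 50 mm). Axes as the vise.
- carriage (a joint): Position of the moving carriage along the bed (m), 0 = farthest open, grows as it closes. Starts at 0.002 to 0.028. Friction about 5 N (pushing the tube adds 2 to 5 N). The lever's teeth block it at 0.03 to 0.04 unless the lever is squeezed; squeezed, it slides freely to 0.14. The block is 60 mm long (y), 68 mm wide, its top at z = 155 mm.
- grip_mid (a point): Where to centre a pinch from above, across x: on the carriage, 187 mm above the table, axes as the vise. At its -x side stands a fixed plate (outer face 18.5 mm away), at +x the release lever (outer face 31.5 mm away at rest, 18.5 mm squeezed): 50 mm over both at rest, 37 mm squeezed. Both are 30 mm wide (y), stand clear from z = 155 (carriage top) to 212 mm, and move with the carriage.
- release_lever (a joint): Steel strip lever, angle in rad: 0 = let go, teeth in the rack; 0.16 = squeezed home; teeth clear above 0.09. Its spring takes 6 to 10 N at the grip and throws it back. Let go with its teeth on top of the rack's teeth, it stays near 0.08; turning the crank then pushes the carriage a few mm back (only about 5 N on the tube) until it snaps in and locks.
- jaw_pad: Moving jaw: flat steel plate 80 mm wide, 12 mm thick, z from 57 to 145 mm, on the screw's nose, parallel to the fixed jaw, with a stiff spring behind it (about 60 N per mm; with the vise's own give, some 25 N per mm of screw travel). It moves with the carriage and the screw. Axes as the vise; see pad_face for its face.
- pad_face (a point): Middle of the moving jaw's face, 75 mm above the table. Axes as the vise. With the tube (50 mm) clamped it is 50 mm from the fixed jaw's face.
- crank (a joint): Angle of the screw's crank (rad): 0 = handle straight up, pi/2 = handle to the vise's +x side. Grows clockwise seen from the handle's end, which tightens: 12 mm a turn. Starts at -1.2 to 0.8, range -6.3 to 12.6; up to 1.5 turns are needed. Stays where it is left. Turning it steadily takes about 12 N at the handle running free, plus 6 N per 100 N of clamping.
- crank_hub (a point): Centre of the crank arm on the screw's axis, 130 mm above the table; the axis runs along the vise's y. It moves with the carriage and the screw.
- handle_mid (a point): Crank handle: black round grip, 16 mm thick, 72 mm long, parallel to the vise's y, 30 mm from the screw's axis, free to spin on its pin. This is where to pinch it, from above, across x (46 mm beyond the crank arm). It can be carried round the full circle with the gripper pointing down; lowest, its centre is 100 mm above the table, 50 mm above the bed.
- tube: Stub of square steel tube, 50 by 50 mm, 110 mm long, wall 3 mm, about 0.5 kg, lying across the bed between the jaws. Origin at the centre of its underside; x along its length, y across. It starts 8 to 25 mm short of the fixed jaw and a little askew; flat against the fixed jaw its centre is 25 mm from the jaw's face.
- hammer: Hammer lying beyond the vise: leave alone.
- disc: Black grinding disc, 115 mm in diameter and 6 mm thick, lying left of the vise: leave alone.
- angle_offcut: Offcut of angle steel, 90 by 40 by 40 mm, lying right of the vise: leave alone.
Mind the look-alikes: they are no part of the job. What is shaped like the tube but green or orange is not meant.

How it is judged:
By the outcome, as a careful person would: the job done as asked, in the order asked, and still so for the second after the job is handed in, with the robot touching nothing.
It also fails if it takes over 64 s, if anything falls off the work surface, if the arm or the gripper's body presses on something with over 40 N, if the wrist force passes 120 N, or if a joint passes its speed limit or range.

## Working session

There is one attempt and no reset: what is moved stays moved. The work goes in short steps, Python scripts to look and compute and a shell command to move; the robot and the scene stay as the last step left them, time stands still between calls to the robot, and variables do not carry over. Pictures are saved under pics/ and viewed, and the job is handed in when it is done.

```bash
ls; mkdir -p pics
python3 - <<'E'
from station import arm
import cv2
print(arm.get_state(), arm.grip_depth)
for n in ["scene","top","wrist"]:
    d=arm.get_image(n)
    cv2.imwrite(f"pics/{n}0.png",d["image"][:,:,::-1])
    print(n,d["fx"],d["fy"],d["cx"],d["cy"],d["distortion"],d["R"],d["t"])
E
```

```text
pics
{'time_s': 0.0, 'qpos': array([-71.34476766,  19.13378117,   2.28210176,  84.01143389,
        -0.76791945,  76.96548674,  -3.3517388 ]), 'qvel': array([-0.15408524, -0.05119864,  0.00178541, -0.01970321,  0.03257978,
        0.04427258, -0.01284601]), 'effort': array([ 3.06429979e-05, -6.58533096e+01,  1.36514470e+00, -4.05575860e+01,
        1.66294043e-02,  1.22742722e-02,  2.28104682e-07]), 'tool_pos': array([267.69828801, 591.80963617, 230.39464205]), 'orientation': array([-9.00953270e+01, -5.57951825e-03, -2.43375694e+01]), 'wrist_force': array([-0.67398152,  0.22051735,  0.69212083]), 'moment': array([-0.00679214,  0.00245657, -0.01160156]), 'finger_gap': 0.99853998439324} 18.700000000000003
scene 488.6418121433453 488.6418121433453 319.3744136014277 239.64184199761226 [0.02236952 0.         0.         0.         0.        ] [[-0.71710639  0.69679437 -0.01536315]
 [ 0.47086525  0.46810413 -0.74777299]
 [-0.51385245 -0.54346676 -0.66377672]] [ 379.39171654 -211.63398524 1559.92718919]
top 442.7648951795741 442.7648951795741 322.0656336799063 242.72488007358425 [-0.02258257  0.          0.          0.          0.        ] [[ 0.02824064 -0.99953026 -0.01190472]
 [-0.99495185 -0.02695998 -0.09666421]
 [ 0.09629785  0.01457449 -0.99524585]] [  40.89501222  581.30599035 1313.64279676]
wrist 403.0676069140088 403.0676069140088 315.23138804171424 234.15853716353254 [-0.0419047  0.         0.         0.         0.       ] [[ 0.41246644  0.91097149 -0.00154462]
 [ 0.87951727 -0.39778184  0.26118761]
 [ 0.23732005 -0.10908964 -0.96528682]] [-649.65310659  -33.63239045  378.08630098]
```

View pics/scene0.png

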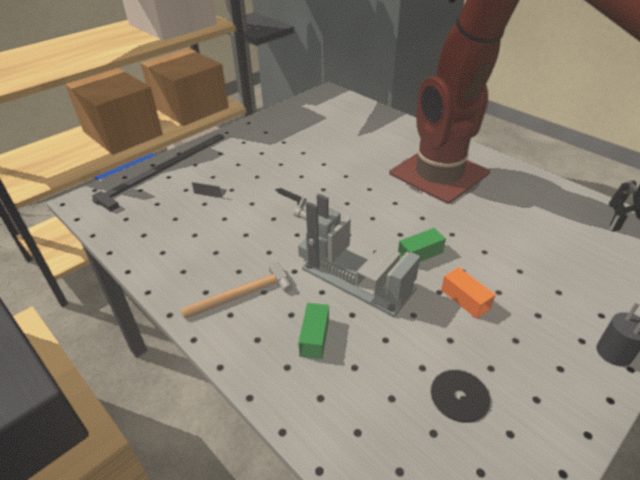

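View pics/top0.png

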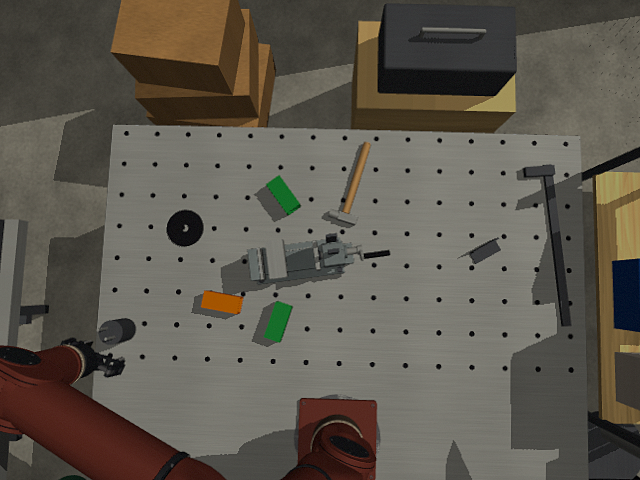

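View pics/wrist0.png

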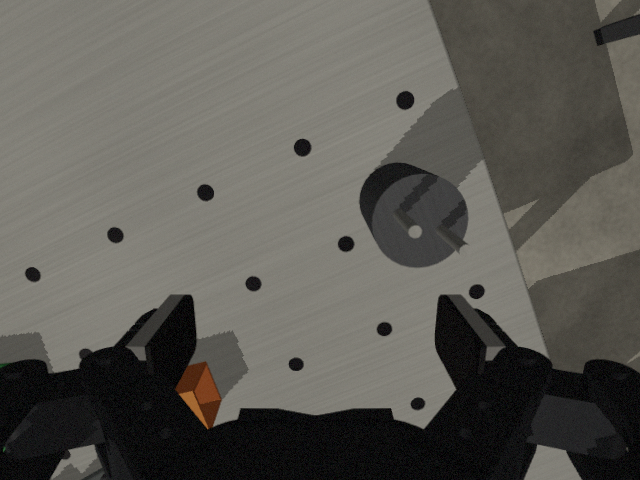

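The top view shows the vise at about (300,258). The fixed jaw is on the left at about (253,265), the lever and plate are at about (335,250), and the crank handle is at about (376,254). Next I'll deproject the depth.

```bash
cat > h.py <<'E'
import numpy as np, cv2
from station import arm
def cloud(d):
    rz=d["range_z"].astype(float); h,w=rz.shape
    K=np.array([[d["fx"],0,d["cx"]],[0,d["fy"],d["cy"]],[0,0,1]])
    u,v=np.meshgrid(np.arange(w),np.arange(h))
    p=cv2.undistortPoints(np.stack([u,v],-1).reshape(-1,1,2).astype(np.float64),K,np.array(d["distortion"])).reshape(h,w,2)
    C=np.dstack([p[...,0]*rz,p[...,1]*rz,rz])
    X=(C-np.array(d["t"]))@np.array(d["R"])
    X[rz<=0]=np.nan
    return X
def proj(d,P):
    K=np.array([[d["fx"],0,d["cx"]],[0,d["fy"],d["cy"]],[0,0,1]])
    q,_=cv2.projectPoints(np.array(P,float).reshape(-1,1,3),cv2.Rodrigues(np.array(d["R"]))[0],np.array(d["t"],float),K,np.array(d["distortion"]))
    return q.reshape(-1,2)
E
python3 - <<'E'
from h import *
d=arm.get_image("top"); X=cloud(d)
cv2.imwrite("pics/topz.png",cv2.resize(d["image"][200:310,205:405,::-1],(800,440),interpolation=cv2.INTER_CUBIC))
np.set_printoptions(suppress=True,precision=0,linewidth=250)
Z=X[225:295:2,215:400:3,2]
for r,row in zip(range(225,295,2),Z): print(r,' '.join('%3.0f'%z for z in row))
e=arm.get_image("scene")
cv2.imwrite("pics/scz.png",cv2.resize(e["image"][180:320,260:435,::-1],(750,600),interpolation=cv2.INTER_CUBIC))
E
```

```text
225  -5   2  -3  -1  -2   2   0  -3  -1   2  -1   3  -2   6  -3   4  -1   3  -3   5  -3   3   2  -2  -5   7  -3   1   0   0  -2  -3   1   1  -3   1  -2   6  -1   2   0  -3   5   7  -3   1   1   2  -2  -6  -3   4  -1  -4   2   0  -3  -1   4  -0   5  -1
227   4   5   1  -1  -0   3   1  -0   2  -3   1  -4  -4  -2  -0  -5  -3   1   0   2  -2   2  -4  -1   0   1  -1  -4   1   3   1   9  -1  -2   1   1   5  -3   0   1  -1   0  -3   2  -1   0   7  -6   5  -4  -2   1  -2  -6  -0   5  -5   5  -1   5   2  -3
229   0   1   1  -2   2   1  -1  -3  -1  -3   0   1  -4   1  -3  -4   4  -1   4   4   5  -4   6  -1   0  -2   1  -6  -6  -6  -3   1  -0  -0  -3  -0  -0   6  -3   2  -2   5   2  -3  -1   6  -4   1  -2   3  -2   0   0  -4   6  -1   3  -6   4   4   6  -2
231  -4  -5   4  -1  -0  -1  -3  -3   0   3  -2   0  -3   1   3   1   0   1  -0  -0   2  -1  -7   1   2   3  -0   1  -1  -3   1  -6  -7  -1   0  -2   1  -5   1   4  -4   2   1   6   0   3   4   2  -1   1  -0  -1  -4   0   2   3   2  -4  -1   5  -0  -2
233  -7   0   0  -3   0  -4   5  -0  -0  -5  -6  -1   4  -2  -2   1  -2  -3  -2   2   2  -3 
[... 7019 characters left out ...]
   4   0  -3   2  -6  -1  -2  -0   1  -5  -3  -1   3  -1  -3  -4  -0  -1   5  -3  -2  -3  -0   4  -3  -4  -3  -2   6  -0  -1   1   6  -0   5   4   4  -1   3   1   3   2   5   5  -0   1   7   3  -2
291   6  -2  -5   2  -1  -1   0   0   0   2   3   1   1   0  -3   0  -1  -1  -1  -2   1   1   4  -1  -5   1  -3   2  -5  -4   3  -2  -3   3  -1  -3  -0  -1   2 nan   5   1  -1  -1  -1   2   3   3   4   5  -5  -2  -4   3   4  -2   4  -1   7  -1  -2   0
293  52  46  37   8  -3  -3   2   2  -2   4   6   5   2  -1   0  -1   4   2   5   1  -2  -1   7  -1   5   0   4  -4  -3   3  -2  -1   4  -1   4   1  -3  -4   0   1   1  -1   2  -1  -1  -1  -0   3  -1  -0  -1  -1  -5   3   3   2   2   1  -0  -4   4   1
```

View pics/topz.png

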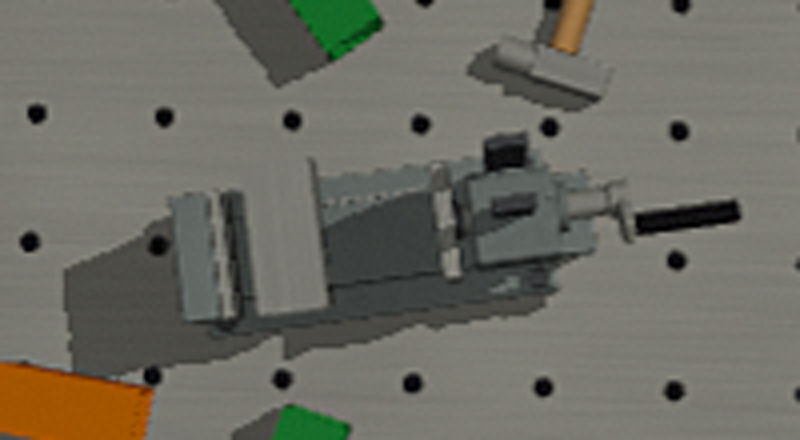

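View pics/scz.png

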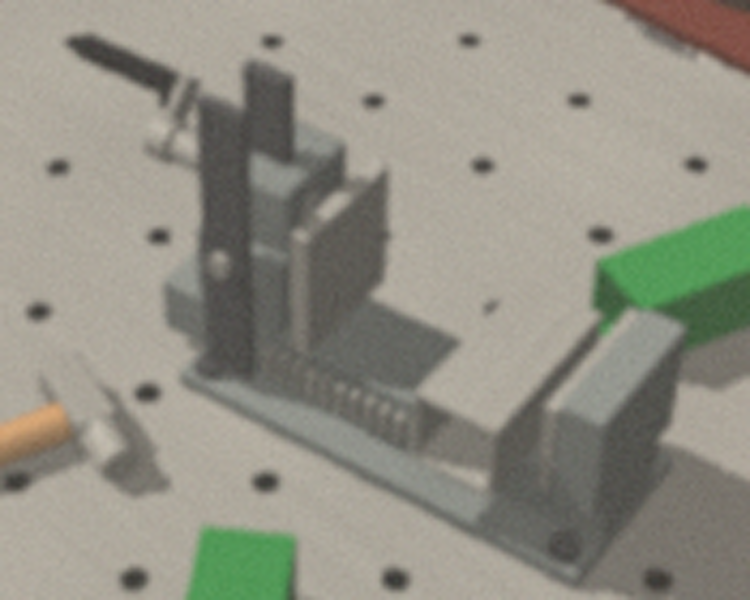

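Run:
```python
from h import *
np.set_printoptions(suppress=True,precision=1,linewidth=150)
Zs=[];
for n in ["top","scene"]:
    ims=[arm.get_image(n) for _ in range(4)]
    d=dict(ims[0]); st=np.stack([i["range_z"] for i in ims]).astype(float); st[st<=0]=np.nan
    d["range_z"]=np.nan_to_num(np.nanmedian(st,0)); d["image"]=np.mean([i["image"] for i in ims],0).astype(np.uint8)
    np.save(f"{n}.npy",d,allow_pickle=True)
    X=cloud(d).reshape(-1,3)
    # region around the vise
    m=(abs(X[:,0]-570)<150)&(abs(X[:,1]-60)<350)
    X=X[m]
    def rect(name,a,b,roi):
        P=X[(X[:,2]>a)&(X[:,2]<b)]
        P=P[(P[:,1]>roi[0])&(P[:,1]<roi[1])&(P[:,0]>roi[2])&(P[:,0]<roi[3])]
        if len(P)<10: print(name,len(P)); return
        r=cv2.minAreaRect(P[:,:2].astype(np.float32)); print(n,name,len(P),np.array(r[0]),np.array(r[1]),r[2],np.median(P,0))
    rect("all hi",150,160,(-400,400,0,900))
    rect("fj",116,124,(60,400,0,900))
    rect("tube",96,104,(20,400,0,900))
    rect("lev",205,220,(-400,400,0,900))
    rect("handle",140,175,(-400,-95,0,900))
    rect("bed",46,54,(-400,400,0,900))
```

```text
top all hi 557 [555.2 -36.5] [ 72.5 182.5] 9.456287384033203 [537.7  12.7 155.2]
top fj 307 [506.4 243.3] [89.8 34.6] 8.945097923278809 [505.6 246.6 119.7]
top tube 693 [532.6 123. ] [110.9 212.7] 7.024239540100098 [525.  187.4  99.8]
top lev 85 [563.4  27.1] [50.  29.6] 9.016705513000488 [549.3  27.7 212.3]
top handle 79 [ 544.3 -112.6] [15.2 36.2] 9.250181198120117 [ 543.7 -112.1  158.6]
top bed 1057 [588.8 208.1] [251.2 455.2] 14.648237228393555 [536.6 135.3  49.9]
scene all hi 407 [561.1 -28.8] [ 80.1 182.7] 10.345234870910645 [546.4  36.6 155.4]
scene fj 433 [519.  161.9] [ 89.8 212.7] 7.858844757080078 [514.1 251.9 120.3]
scene tube 959 [533.7 142.1] [111.1 255.5] 9.214526176452637 [533.5 193.7 100.6]
scene lev 130 [564.8  33.3] [50.9 30.4] 8.444215774536133 [581.2  35.2 211.8]
scene handle 60 [ 547.8 -109.7] [14.  28.4] 13.940929412841797 [ 549.8 -109.   158.3]
scene bed 1249 [590.2 215.5] [243.8 449.9] 17.110301971435547 [558.8 147.4  50.7]
```

Run:
```python
from h import *
np.set_printoptions(suppress=True,precision=1,linewidth=150)
from numpy import *
for n in ["top","scene"]:
    d=np.load(f"{n}.npy",allow_pickle=True).item(); X=cloud(d)
    if n=="top": rois={"fj":(245,285,240,275,115,125),"tube":(235,280,262,292,96,104),"car":(240,268,320,350,151,160),"lev":(228,256,318,340,206,220),"han":(246,262,360,396,140,175)}
    else: rois={"fj":(245,300,380,420,115,125),"tube":(240,300,350,408,96,104),"car":(200,245,315,345,151,160),"lev":(190,215,300,335,206,220),"han":(185,205,270,302,140,175)}
    for k,(a,b,c,e,z0,z1) in rois.items():
        P=X[a:b,c:e].reshape(-1,3); P=P[(P[:,2]>z0)&(P[:,2]<z1)]
        if len(P)<5: print(n,k,len(P)); continue
        r=cv2.minAreaRect(P[:,:2].astype(float32)); print(n,k,len(P),array(r[0]),array(r[1]),r[2],median(P[:,2]), "mean",P.mean(0))
```

```text
top fj 323 [506.4 243.2] [89.8 34.8] 8.945097923278809 119.57395438826022 mean [506.1 245.8 119.3]
top tube 684 [523.8 195.3] [110.4  68.2] 7.649167060852051 99.84336514409475 mean [524.3 187.6  99.9]
top car 410 [538.7  23. ] [59.5 59.9] 9.095181465148926 154.81421933891136 mean [537.4  22.9 154.7]
top lev 84 [563.5  27. ] [50.  29.5] 8.672868728637695 212.3172637533274 mean [562.1  27.  212.4]
top han 198 [545.5 -90.2] [37.1 81.8] 1.6492643356323242 158.3439253314575 mean [541.7 -85.8 156.9]
scene fj 404 [507.1 249.5] [90.3 34.5] 9.178424835205078 120.26202731965387 mean [509.7 253.4 119.8]
scene tube 834 [521.4 217.9] [111.1 101.9] 9.214526176452637 100.55880631079138 mean [528.6 198.1 100.4]
scene car 232 [548.3  40.8] [79.6 40.9] 5.956878662109375 155.28969868613362 mean [542.1  45.3 155.2]
scene lev 123 [564.8  33.3] [50.9 30.4] 8.444215774536133 211.97417440541807 mean [567.7  35.  211.7]
scene han 166 [543.1 -83.8] [18.8 80.4] 4.858039379119873 157.69454573982654 mean [545.6 -84.7 156.8]
```

The rectangle sizes match the spec: the lever and plate span 50×30 at z 212, and the fixed jaw is 90 wide at z 120. Vise yaw is about 9° and grip_mid is near (557.7, 29). I'll move above it.

```bash
python3 -m pendant '0 -2 0 0 0 0 8.5;2.76 -.32 -2.18 0 0 0 8.5;2.76 -.32 -2.18 0 0 0 8.5;2.76 -.32 -2.18 0 0 0 8.5;2.76 -.32 -2.18 0 0 0 8.5;2.76 -.32 -2.18 0 0 0 8.5;2.76 -.32 -2.18 0 0 0 8.5;2.76 -.32 -2.18 0 0 0 8.5;2.76 -.32 -2.18 0 0 0 8.5;2.76 -.32 -2.18 0 0 0 8.5' 30
python3 -m pendant '2.76 -.32 -2.18 0 .11 0 8.5;0 0 0 0 .11 0 8.5;0 0 0 0 .11 0 8.5;0 0 0 0 .11 0 8.5;0 0 0 0 .11 0 8.5;0 0 0 0 .11 0 8.5;0 0 0 0 .11 0 8.5;0 0 0 0 .11 0 8.5;0 0 0 0 .11 0 8.5'
python3 -c "
from station import arm
print(arm.get_state())"
```

```text
time_s: 1.48
tool_pos: [413.9, 309.4, 280.6]
orientation: [-90.0, -0.0, -24.3]
wrist_force: [1.5, 0.2, 1.3]
finger_gap: 0.995
time_s: 2.23
tool_pos: [429.5, 279.8, 283.5]
orientation: [-90.0, 0.0, -81.4]
wrist_force: [1.0, 0.3, 1.1]
finger_gap: 0.993
{'time_s': 2.2333, 'qpos': array([-52.83772056,   1.19359545,  15.11084575,  98.87510676,
        -0.32027759,  79.95653626, -29.0485161 ]), 'qvel': array([-7.64368009e-01, -4.31152739e-02,  9.02029380e-01,  2.02460841e-02,
        3.29792967e-02, -7.69863293e-02, -7.51048357e+01]), 'effort': array([ 1.22760991e-01, -4.05743408e+01,  2.16214852e-01, -4.10284281e+01,
        1.64798502e-02,  7.33784491e-04,  2.76512124e+00]), 'tool_pos': array([429.49117078, 279.81575725, 283.48503288]), 'orientation': array([-8.99879281e+01,  1.15677754e-02, -8.13742782e+01]), 'wrist_force': array([1.01822402, 0.3491855 , 1.08247294]), 'moment': array([-0.02911685, -0.01075936,  0.02200668]), 'finger_gap': 0.992522483448451}
```

```bash
python3 -m pendant '3.34 -.1 1.12 0 0 0 8.5;3.34 -.1 1.12 0 0 0 8.5;3.34 -.1 1.12 0 0 0 8.5;3.34 -.1 1.12 0 0 0 8.5;3.34 -.1 1.12 0 0 0 8.5;3.34 -.1 1.12 0 0 0 8.5;3.34 -.1 1.12 0 0 0 8.5;3.34 -.1 1.12 0 0 0 8.5;0 0 0 0 0 0 8.5'
python3 - <<'E'
from h import *
np.set_printoptions(suppress=True,precision=1,linewidth=150)
d=arm.get_image("wrist"); cv2.imwrite("pics/w1.png",d["image"][:,:,::-1]); np.save("w1.npy",d,allow_pickle=True)
print(arm.get_state()["tool_pos"],arm.get_state()["orientation"], -np.array(d["R"]).T@d["t"])
print(proj(d,[[557.7,29.1,187]]))
X=cloud(d); 
for k,z0,z1 in [("lev",206,218),("car",150,160),("pad",140,148),("tube",95,105),("fj",115,125)]:
    P=X[(X[...,2]>z0)&(X[...,2]<z1)]
    print(k,len(P)); 
    if len(P)>10:
        r=cv2.minAreaRect(P[:,:2].astype(np.float32)); print(np.array(r[0]),np.array(r[1]),r[2])
E
```

```text
time_s: 2.98
tool_pos: [561.4, 21.9, 291.9]
orientation: [-89.9, -0.2, -81.6]
wrist_force: [-1.0, -0.4, 0.3]
finger_gap: 0.994
[560.5  25.4 291.6] [-90.   -0.1 -81.4] [551.5  88.  433.9]
[[310.6 221.2]]
lev 1709
[563.9  31.6] [50.2 30.4] 9.41120433807373
car 7634
[559.  -31.5] [ 79.8 183.4] 9.493303298950195
pad 3048
[553.1  19. ] [ 80.9 139.5] 16.99863052368164
tube 2381
[539.1  96.7] [110.1 162.4] 8.084203720092773
fj 112
[555.6  25.3] [ 73.1 122.3] 19.931005477905273
```

View pics/w1.png

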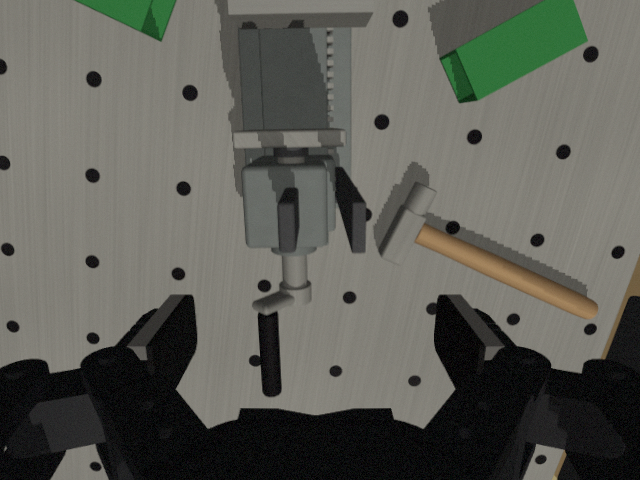

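The wrist view shows the plate at (289,218), the lever at (351,210), the crank hub at (295,290) and the handle at (270,355). Lever centre from this view is (563.9, 31.6), which agrees with the other two cameras. Next I'll measure the pad, tube and handle in the vise frame.

Run:
```python
from h import *
np.set_printoptions(suppress=True,precision=1,linewidth=150)
d=np.load("w1.npy",allow_pickle=True).item(); X=cloud(d)
th=np.radians(9); ex=np.array([np.cos(th),np.sin(th)]); ey=np.array([-np.sin(th),np.cos(th)])
O=np.array([557.5,30.6])
V=np.dstack([(X[...,:2]-O)@ex,(X[...,:2]-O)@ey,X[...,2]])
def ex_(k,roi,z0,z1):
    P=V[roi[0]:roi[1],roi[2]:roi[3]].reshape(-1,3); P=P[(P[:,2]>z0)&(P[:,2]<z1)]
    r=cv2.minAreaRect(P[:,:2].astype(np.float32))
    print(k,len(P),"x",np.percentile(P[:,0],[1,50,99]),"y",np.percentile(P[:,1],[1,50,99]),"z",np.median(P[:,2]),np.array(r[0]),r[1],r[2])
ex_("car",(145,255,235,345),150,160)
ex_("lev",(165,255,330,370),206,218)
ex_("plate",(180,255,270,305),206,218)
ex_("pad",(115,160,225,355),140,150)
ex_("tube",(0,40,215,380),95,105)
ex_("handle",(310,400,255,285),100,180)
ex_("hub",(275,310,280,315),100,180)
ex_("bed",(30,130,240,330),46,54)
T=np.load("top.npy",allow_pickle=True).item(); X=cloud(T)
V=np.dstack([(X[...,:2]-O)@ex,(X[...,:2]-O)@ey,X[...,2]])
print("top"); ex_("lev",(228,256,318,340),206,220); ex_("fj",(245,285,240,275),115,125);ex_("tube",(239,280,266,290),96,104)
T=np.load("scene.npy",allow_pickle=True).item(); X=cloud(T)
V=np.dstack([(X[...,:2]-O)@ex,(X[...,:2]-O)@ey,X[...,2]])
print("scene"); ex_("lev",(190,215,300,335),206,220); ex_("fj",(245,300,380,420),117,123);ex_("tube",(240,300,350,390),97,103); ex_("pad",(190,260,320,355),141,149)
```

```text
car 5746 x [-47.7 -22.3  11.3] y [-28.5   4.9  29.5] z 154.51948532050253 [-12.6   0.1] (72.24345397949219, 60.10240173339844) 0.4933414161205292
lev 810 x [23.4 27.1 31.4] y [-14.1   1.7  15.3] z 214.0457689134342 [27.5  0.4] (8.14928913116455, 29.820533752441406) 0.24683639407157898
plate 899 x [-18.4 -13.4  -8.6] y [-14.6   1.1  14.8] z 211.43052434256913 [-13.6  -0.1] (10.094228744506836, 30.405948638916016) 0.4163127541542053
pad 2207 x [-53.6 -14.7  24.3] y [35.1 47.  53.6] z 144.38258244084656 [-14.7  43.6] (80.01598358154297, 20.14826774597168) 0.25611791014671326
tube 2273 x [-60.5  -9.2  47.3] y [138.8 143.6 149.2] z 99.55826146995234 [ -6.6 144. ] (11.183783531188965, 110.05347442626953) 89.73160552978516
handle 1723 x [-41.9 -33.4 -26.6] y [-151.1 -112.2  -75.3] z 158.24599353296614 [ -33.7 -113.6] (18.360689163208008, 79.5597915649414) 1.4565494060516357
hub 971 x [-25.8 -13.6  -1.2] y [-81.3 -69.4 -56. ] z 139.76846121206393 [-13.8 -68.8] (25.269508361816406, 26.521108627319336) 0.05152358114719391
bed 6615 x [-44.7 -15.3  14.6] y [ 54.4  97.8 137.8] z 49.60944358224411
[... 386 characters left out ...]
6.2] y [135.1 159.4 184.1] z 99.84573736557992 [ -7.5 159.7] (50.161094665527344, 109.93964385986328) 89.92355346679688
scene
lev 123 x [-17.6  25.2  32.4] y [-13.3   3.   16.3] z 211.97417440541807 [7.6 1.5] (30.434555053710938, 50.929405212402344) 89.44422149658203
fj 356 x [-58.7 -11.9  28.6] y [215.  228.7 241.2] z 120.42081067406605 [-15.6 227.9] (90.01922607421875, 26.79340934753418) 0.11110014468431473
tube 684 x [-59.2   4.   48.5] y [140.6 163.1 190.8] z 100.59531413568065 [ -6.3 176.5] (111.05108642578125, 73.7236099243164) 0.19619670510292053
pad 201 x [-52.5 -10.9  24.4] y [14.4 47.2 55.1] z 145.1575522395431 [-14.1  33.1] (78.3122329711914, 44.040157318115234) 0.5945963263511658
```

```bash
python3 -m pendant '0 0 0 0 0 0 8.5;0 0 0 0 0 0 8.5;0 0 0 0 0 0 8.5'
```

```text
time_s: 3.28
tool_pos: [559.2, 31.2, 291.3]
orientation: [-90.0, 0.0, -80.9]
wrist_force: [0.5, -0.2, -0.5]
finger_gap: 0.999
```

```bash
python3 -m pendant '0 2 -.18 0 0 0 8.5;0 2 0 0 0 0 8.5;0 2 0 0 0 0 8.5;0 2 0 0 0 0 8.5;0 2 0 0 0 0 8.5;0 1.2 0 0 0 0 8.5;0 .9 0 0 0 0 8.5;0 0 0 0 0 0 8.5;0 0 0 0 0 0 8.5;0 0 0 0 0 0 8.5' 40
```

```text
time_s: 4.12
tool_pos: [558.4, 29.7, 171.4]
orientation: [-89.9, 0.0, -81.1]
wrist_force: [0.0, -0.1, -1.5]
finger_gap: 0.997
```

```bash
python3 -m pendant '0 0 0 0 0 0 6.5;0 0 0 0 0 0 5.5;0 0 0 0 0 0 4.5;0 0 0 0 0 0 3.5;0 0 0 0 0 0 3;0 0 0 0 0 0 3;0 0 0 0 0 0 3;0 0 0 0 0 0 3' 50
```

```text
time_s: 4.78
tool_pos: [557.6, 29.5, 173.0]
orientation: [-90.0, 0.1, -81.1]
wrist_force: [-15.7, -0.6, 23.0]
finger_gap: 0.43
```

```bash
python3 -m pendant '0 -.15 -.08 0 0 0 3;0 0 0 0 0 0 3;0 0 0 0 0 0 3'
python3 - <<'E'
from h import *
d=arm.get_image("scene"); cv2.imwrite("pics/s2.png",cv2.resize(d["image"][150:320,260:435,::-1],(600,583),interpolation=cv2.INTER_CUBIC))
E
```

```text
time_s: 5.03
tool_pos: [557.5, 29.5, 173.1]
orientation: [-89.9, 0.0, -81.1]
wrist_force: [-6.3, -0.2, 10.3]
finger_gap: 0.428
```

View pics/s2.png

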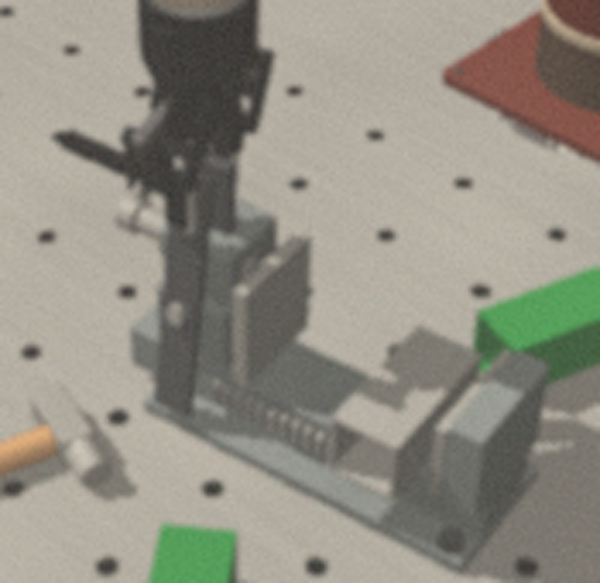

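The opening is 36.7 mm, so the lever is squeezed home. Now I'll slide the carriage.

```bash
python3 -m pendant '-.3 0 0 0 0 0 3;-.8 0 0 0 0 0 3;-.8 0 0 0 0 0 3;-.8 0 0 0 0 0 3;-.8 0 0 0 0 0 3;-.8 0 0 0 0 0 3;-.8 0 0 0 0 0 3;-.8 0 0 0 0 0 3;-.8 0 0 0 0 0 3;-.6 0 0 0 0 0 3'
python3 -m pendant '-.3 0 0 0 0 0 3;-.3 0 0 0 0 0 3;-.3 0 0 0 0 0 3;0 0 0 0 0 0 3;0 0 0 0 0 0 3'
python3 - <<'E'
from h import *
d=arm.get_image("scene"); cv2.imwrite("pics/s3.png",cv2.resize(d["image"][150:320,260:435,::-1],(600,583),interpolation=cv2.INTER_CUBIC))
E
```

```text
time_s: 5.92
tool_pos: [545.7, 100.6, 173.1]
orientation: [-90.0, -0.1, -81.1]
wrist_force: [-9.3, -7.3, 12.8]
finger_gap: 0.432
time_s: 6.33
tool_pos: [544.2, 109.9, 173.1]
orientation: [-90.0, 0.0, -81.1]
wrist_force: [-10.7, -3.9, 13.1]
finger_gap: 0.426
```

View pics/s3.png

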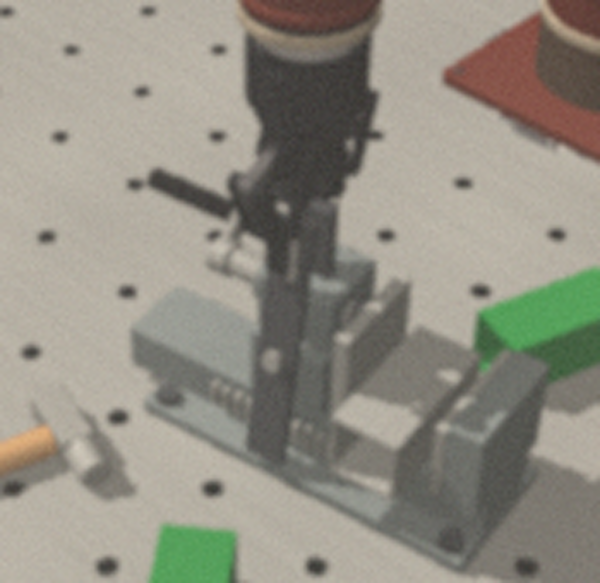

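The carriage has moved 81.5 mm and the pad is close to the tube. I'll go on slowly.

```bash
python3 -m pendant '-.2 0 0 0 0 0 3;-.2 0 0 0 0 0 3;-.2 0 0 0 0 0 3;-.2 0 0 0 0 0 3;-.2 0 0 0 0 0 3'
python3 -m pendant '-.15 0 0 0 0 0 3;-.15 0 0 0 0 0 3'
python3 -m pendant '-.15 0 0 0 0 0 3;-.15 0 0 0 0 0 3'
python3 -m pendant '0 0 0 0 0 0 3'
```

```text
time_s: 6.8
tool_pos: [542.9, 117.8, 173.1]
orientation: [-90.0, -0.1, -81.2]
wrist_force: [-9.3, -9.5, 13.5]
finger_gap: 0.43
time_s: 6.97
tool_pos: [542.4, 120.7, 173.1]
orientation: [-90.0, -0.1, -81.2]
wrist_force: [-9.3, -9.4, 13.6]
finger_gap: 0.428
time_s: 7.13
tool_pos: [541.9, 123.7, 173.1]
orientation: [-90.0, -0.1, -81.2]
wrist_force: [-9.5, -9.7, 13.5]
finger_gap: 0.428
time_s: 7.22
tool_pos: [541.8, 124.2, 173.1]
orientation: [-90.0, -0.1, -81.1]
wrist_force: [-10.5, -8.6, 13.0]
finger_gap: 0.425
```

```bash
for i in 1; do python3 -m pendant '-.15 0 0 0 0 0 3;-.15 0 0 0 0 0 3'; done
python3 -m pendant '-.1 0 0 0 0 0 3;-.1 0 0 0 0 0 3'
python3 - <<'E'
from h import *
for n in ["scene","top"]:
    d=arm.get_image(n); np.save(n+"4.npy",d,allow_pickle=True)
    a=d["image"][200:310,205:405] if n=="top" else d["image"][220:320,340:435]
    cv2.imwrite(f"pics/{n}4.png",cv2.resize(a[:,:,::-1],(800,440) if n=="top" else (600,560),interpolation=cv2.INTER_CUBIC))
E
```

```text
time_s: 7.38
tool_pos: [541.5, 126.5, 173.1]
orientation: [-90.0, -0.1, -81.2]
wrist_force: [-10.1, -9.7, 14.5]
finger_gap: 0.426
time_s: 7.55
tool_pos: [541.1, 128.7, 173.1]
orientation: [-90.0, -0.1, -81.2]
wrist_force: [-10.4, -10.5, 13.4]
finger_gap: 0.427
```

View pics/scene4.png

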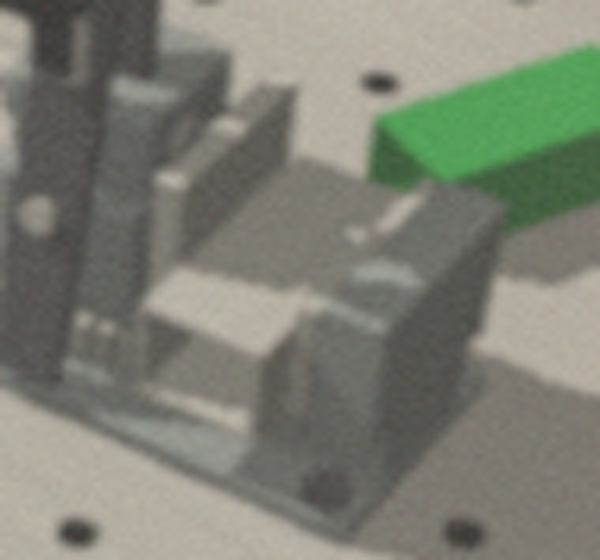

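View pics/top4.png

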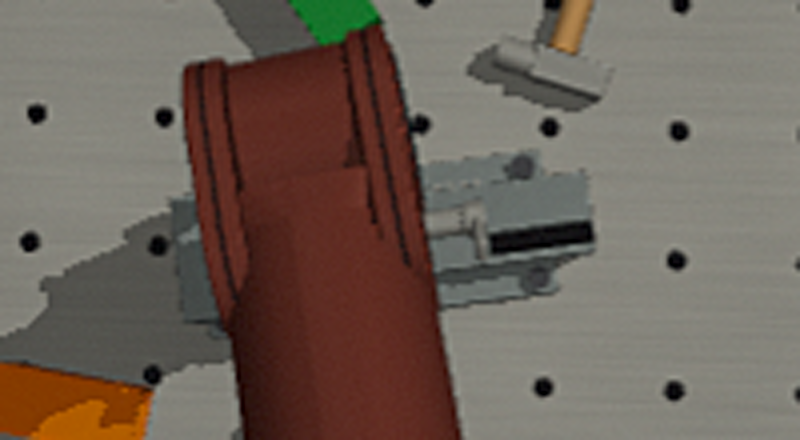

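```bash
for i in 1; do python3 -m pendant '-.1 0 0 0 0 0 3;-.1 0 0 0 0 0 3'; python3 -m pendant '-.1 0 0 0 0 0 3'; python3 -m pendant '-.1 0 0 0 0 0 3';python3 -m pendant '0 0 0 0 0 0 3'; done
```

```text
time_s: 7.82
tool_pos: [540.9, 129.9, 173.1]
orientation: [-90.0, -0.2, -81.2]
wrist_force: [-10.6, -14.8, 14.8]
finger_gap: 0.425
time_s: 7.9
tool_pos: [540.9, 129.9, 173.1]
orientation: [-90.0, -0.2, -81.2]
wrist_force: [-9.2, -18.5, 15.2]
finger_gap: 0.426
time_s: 7.98
tool_pos: [540.9, 130.0, 173.1]
orientation: [-90.0, -0.3, -81.2]
wrist_force: [-9.1, -20.4, 15.6]
finger_gap: 0.427
time_s: 8.07
tool_pos: [540.9, 130.0, 173.1]
orientation: [-90.0, -0.3, -81.3]
wrist_force: [-10.2, -18.6, 14.7]
finger_gap: 0.425
```

```bash
python3 -m pendant '-.1 0 0 0 0 0 3;-.1 0 0 0 0 0 3;0 0 0 0 0 0 3;0 0 0 0 0 0 3';python3 -m pendant '.2 0 0 0 0 0 3;.2 0 0 0 0 0 3;0 0 0 0 0 0 3;0 0 0 0 0 0 3'
```

```text
time_s: 8.4
tool_pos: [540.8, 130.1, 173.1]
orientation: [-90.0, -0.4, -81.3]
wrist_force: [-9.1, -24.1, 15.4]
finger_gap: 0.431
time_s: 8.73
tool_pos: [540.9, 129.8, 173.1]
orientation: [-90.0, -0.1, -81.2]
wrist_force: [-9.0, -11.9, 14.6]
finger_gap: 0.427
```

```bash
python3 -m pendant '0 0 0 0 0 0 8;0 0 0 0 0 0 8;0 0 0 0 0 0 8;0 0 0 0 0 0 8;0 0 0 0 0 0 8';python3 -m pendant '0 -2 0 0 0 0 8;0 -2 0 0 0 0 8;0 -2 0 0 0 0 8;0 -2 0 0 0 0 8;0 -2 0 0 0 0 8;0 -2 0 0 0 0 8;0 0 0 0 0 0 8;0 0 0 0 0 0 8;0 0 0 0 0 0 8'
python3 - <<'E'
from h import *
for n in ["wrist","scene"]:
    d=arm.get_image(n); np.save(n+"5.npy",d,allow_pickle=True)
    a=d["image"] if n=="wrist" else cv2.resize(d["image"][180:320,280:435],(664,600),interpolation=cv2.INTER_CUBIC)
    cv2.imwrite(f"pics/{n}5.png",a[:,:,::-1])
E
```

```text
time_s: 9.15
tool_pos: [540.4, 133.2, 171.6]
orientation: [-90.0, -0.0, -81.0]
wrist_force: [0.5, 0.2, -0.3]
finger_gap: 0.933
time_s: 9.9
tool_pos: [540.3, 133.1, 291.1]
orientation: [-90.1, -0.0, -81.1]
wrist_force: [0.0, -0.7, 0.2]
finger_gap: 0.939
```

View pics/wrist5.png

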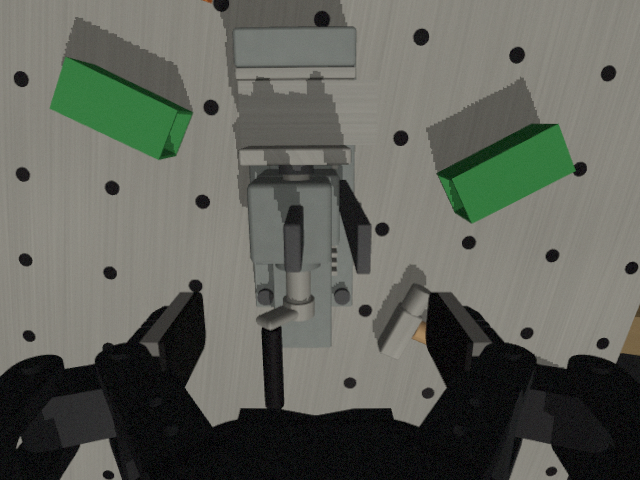

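View pics/scene5.png

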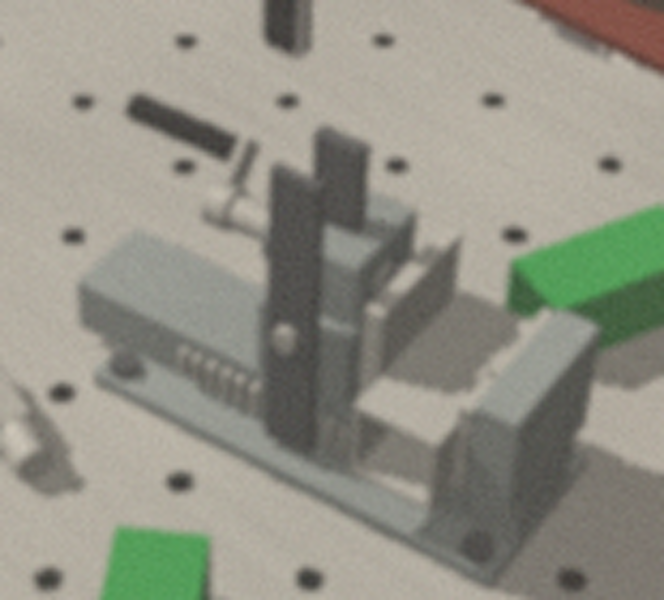

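Run:
```python
from h import *
np.set_printoptions(suppress=True,precision=1,linewidth=150)
d=np.load("wrist5.npy",allow_pickle=True).item(); X=cloud(d)
th=np.radians(9); ex=np.array([np.cos(th),np.sin(th)]); ey=np.array([-np.sin(th),np.cos(th)])
O=np.array([557.5,30.6])
V=np.dstack([(X[...,:2]-O)@ex,(X[...,:2]-O)@ey,X[...,2]])
def ex_(k,roi,z0,z1):
    P=V[roi[0]:roi[1],roi[2]:roi[3]].reshape(-1,3); P=P[(P[:,2]>z0)&(P[:,2]<z1)]
    r=cv2.minAreaRect(P[:,:2].astype(np.float32))
    print(k,len(P),"x",np.percentile(P[:,0],[1,50,99]),"y",np.percentile(P[:,1],[1,50,99]),"z",np.median(P[:,2]),np.array(r[0]),r[1],r[2])
    return P
ex_("lev",(180,275,335,375),206,218)
ex_("plate",(200,275,280,310),206,218)
ex_("pad",(140,175,230,355),141,149)
ex_("tube",(80,148,225,380),97,103)
ex_("fj",(25,80,225,365),117,124)
P=ex_("handle",(325,405,255,290),100,180)
for a in range(-50,30,10):
    s=P[(P[:,1]>a)&(P[:,1]<a+10)]
    if len(s)>20: print(a,np.percentile(s[:,0],[2,50,98]),s[:,2].max(),np.median(s[:,2]))
ex_("hub",(285,320,285,315),100,180)
ex_("arm",(300,332,255,300),100,180)
```

```text
lev 806 x [22.7 26.4 30.8] y [ 87.4 103.5 116.9] z 213.98713653403104 [ 26.8 101.7] (8.189408302307129, 30.629262924194336) 0.19141314923763275
plate 873 x [-19.1 -14.1  -9.2] y [ 87.2 102.5 116.5] z 211.43253146553192 [-14.2 101.8] (10.023324012756348, 30.01792335510254) 0.5698387026786804
pad 2108 x [-54.2 -15.9  23.1] y [137.1 148.8 155. ] z 144.40571907424135 [-15.3 145.7] (18.642507553100586, 79.795654296875) 89.95132446289062
tube 8995 x [-60.8  -6.8  47. ] y [155.8 180.8 204.8] z 99.60783266057773 [ -7. 180.] (110.80432891845703, 50.07249069213867) 0.10694234073162079
fj 4740 x [-59.4 -16.2  27.2] y [213.5 226.4 239.4] z 119.45716612585471 [-16.2 226.5] (88.9454345703125, 27.085834503173828) 0.3550867438316345
handle 1583 x [-42.5 -34.2 -27.3] y [-46.1  -9.   26.3] z 158.26316365816925 [-35.  -10.6] (15.855561256408691, 76.91153717041016) 0.40745866298675537
-50 [-42.  -33.8 -27.3] 160.3952717052206 157.7939128412416
-40 [-42.4 -33.9 -27.2] 161.29320240649105 158.14475291457433
-30 [-42.1 -34.3 -27.6] 160.4988906078545 158.44772080045323
-20 [-42.5 -34.2 -27.4] 160.71745814723886 158.22692637259766
-10 [-42.1 -33.8 -27.3] 160.6005910777068 158.38783854888328
0 [-42.5 -34.3 -27.7] 160.7892771923192 158.33047324381144
10 [-42.1 -34.1 -27.5] 160.61903864471276 158.16468166714785
20 [-42.1 -34.6 -28.3] 163.82054545659048 159.17740620701116
hub 980 x [-25.3 -13.9  -2.1] y [21.3 33.9 49.3] z 139.43817523521707 [-14.1  35.1] (30.194217681884766, 24.12113380432129) 89.86116790771484
arm 878 x [-45.4 -28.7 -13.9] y [19.2 29.4 36.2] z 151.12362889168526 [-28.8  25.6] (34.47354507446289, 17.253751754760742) 13.960269927978516
```

The lever is back at its rest span of 50 mm, so it is locked. The tube is flat, spanning y 156–205 at 0.1°. The crank starts at about -0.74 rad with handle_mid near (523.5, 15.2, 152). I'll move over the handle.

```bash
python3 -m pendant '2.28 0 -.7 0 0 0 5;2.28 0 -.7 0 0 0 5;2.28 0 -.7 0 0 0 5;2.28 0 -.7 0 0 0 5;2.28 0 -.7 0 0 0 5;0 0 0 0 0 0 5;0 0 0 0 0 0 5;0 0 0 0 0 0 5;0 0 0 0 0 0 5'
python3 -m pendant '0 2 0 0 0 0 5;0 2 0 0 0 0 5;0 2 0 0 0 0 5;0 2 0 0 0 0 5;0 2 0 0 0 0 5;0 2 0 0 0 0 5;0 2 0 0 0 0 5;0 1.6 0 0 0 0 5;0 0 0 0 0 0 5;0 0 0 0 0 0 5'
```

```text
time_s: 10.75
tool_pos: [523.7, 16.3, 291.3]
orientation: [-90.0, -0.0, -81.0]
wrist_force: [0.1, -0.1, 0.4]
finger_gap: 0.589
time_s: 11.58
tool_pos: [523.3, 15.8, 135.3]
orientation: [-90.1, -0.0, -81.0]
wrist_force: [0.5, -1.1, 0.0]
finger_gap: 0.587
```

```bash
python3 -m pendant '0 0 0 0 0 0 5;0 0 0 0 0 0 5'
python3 - <<'E'
from h import *
for n in ["wrist","scene"]:
    d=arm.get_image(n)
    a=d["image"] if n=="wrist" else cv2.resize(d["image"][140:300,220:420],(750,600),interpolation=cv2.INTER_CUBIC)
    cv2.imwrite(f"pics/{n}6.png",a[:,:,::-1])
E
```

```text
time_s: 11.75
tool_pos: [524.6, 15.5, 137.0]
orientation: [-89.9, 0.0, -81.0]
wrist_force: [0.6, -0.4, -0.3]
finger_gap: 0.582
```

View pics/wrist6.png

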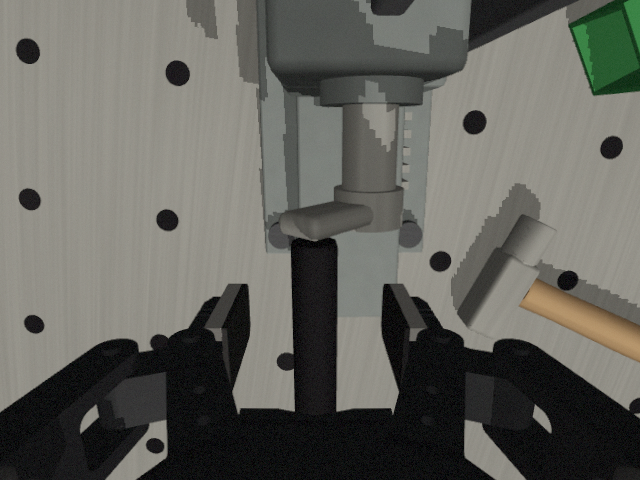

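View pics/scene6.png

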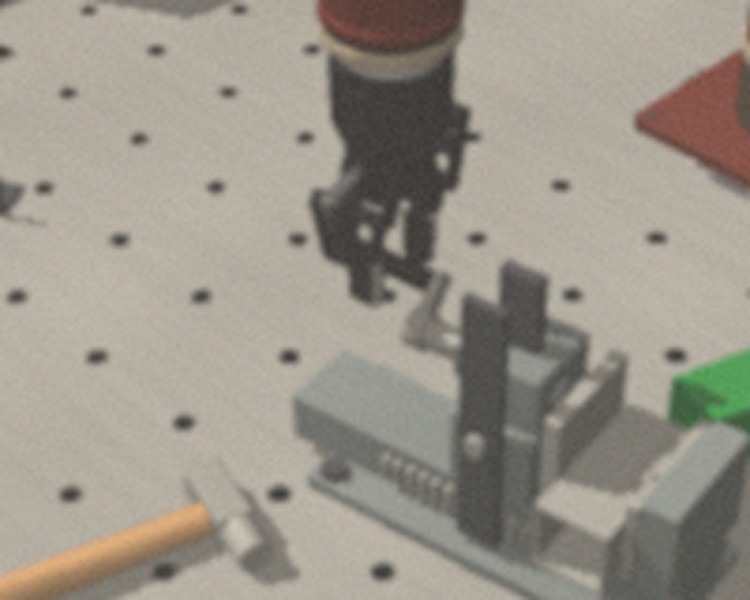

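The handle at column 314 is centred between the pads, which sit at columns 247 and 384. I'll lower 4 mm and close.

```bash
python3 -m pendant '0 .3 0 0 0 0 4;0 0 0 0 0 0 3;0 0 0 0 0 0 2;0 0 0 0 0 0 1;0 0 0 0 0 0 1;0 0 0 0 0 0 1;0 0 0 0 0 0 1' 80; python3 -c "
from station import arm
s=arm.get_state();print(s['tool_pos'],s['wrist_force'],s['moment'])"
```

```text
time_s: 12.43
tool_pos: [524.1, 15.1, 133.1]
orientation: [-90.0, -0.0, -81.1]
wrist_force: [1.5, 0.2, 0.5]
finger_gap: 0.158
[524.13719276  15.10223312 133.07161281] [1.46778811 0.23514217 0.4976471 ] [ 0.03041371 -0.34890194  0.04168729]
```

```bash
cat > crank.py <<'E'
import numpy as np
from station import arm
import sys
# circle centre from start: tool (524.1,15.1,133.1) at a0=-0.74
ex=np.array([np.cos(np.radians(9)),np.sin(np.radians(9))]); ey=np.array([-ex[1],ex[0]])
P0=np.array([524.1,15.1]); a0=-0.74
def now():
    s=arm.get_state(); p=s["tool_pos"]; d=p[:2]-P0
    x=d@ex+30*np.sin(a0); z=p[2]-133.1+30*np.cos(a0); y=d@ey
    a=np.arctan2(x,z); f=s["wrist_force"]; fx=f[:2]@ex; fz=f[2]
    t=np.array([np.cos(a),-np.sin(a)])
    print("t %.2f a %.3f (%.1f deg) r %.1f y %.2f Ftan %.1f Frad %.1f Fy %.1f gap %.3f"%(s["time_s"],a,np.degrees(a),np.hypot(x,z),y,fx*t[0]+fz*t[1],fx*np.sin(a)+fz*np.cos(a),f[:2]@ey,s["finger_gap"]))
def rows(a,da,n):
    for k in range(n):
        b=a+da
        print("%.2f %.2f %.2f 0 0 0 1"%(-.191*da,-3*(np.cos(b)-np.cos(a)),3*(np.sin(b)-np.sin(a))),end=";"); a=b
    print(" ->",round(a,3))
if __name__=="__main__":
    if len(sys.argv)>1: rows(*[float(v) for v in sys.argv[1:3]],int(sys.argv[3]))
    else: now()
E
python3 crank.py; python3 crank.py -.74 .15 10; python3 crank.py .76 .15 10;python3 crank.py 2.26 .15 10
```

```text
t 12.43 a -0.740 (-42.4 deg) r 30.0 y -0.00 Ftan 1.4 Frad -0.6 Fy 0.0 gap 0.158
-0.03 -0.28 0.35 0 0 0 1;-0.03 -0.22 0.39 0 0 0 1;-0.03 -0.16 0.42 0 0 0 1;-0.03 -0.10 0.44 0 0 0 1;-0.03 -0.03 0.45 0 0 0 1;-0.03 0.04 0.45 0 0 0 1;-0.03 0.10 0.44 0 0 0 1;-0.03 0.17 0.42 0 0 0 1;-0.03 0.23 0.39 0 0 0 1;-0.03 0.28 0.35 0 0 0 1; -> 0.76
-0.03 0.33 0.30 0 0 0 1;-0.03 0.37 0.25 0 0 0 1;-0.03 0.41 0.19 0 0 0 1;-0.03 0.43 0.13 0 0 0 1;-0.03 0.45 0.06 0 0 0 1;-0.03 0.45 -0.01 0 0 0 1;-0.03 0.44 -0.07 0 0 0 1;-0.03 0.43 -0.14 0 0 0 1;-0.03 0.40 -0.20 0 0 0 1;-0.03 0.37 -0.26 0 0 0 1; -> 2.26
-0.03 0.32 -0.31 0 0 0 1;-0.03 0.27 -0.36 0 0 0 1;-0.03 0.22 -0.39 0 0 0 1;-0.03 0.16 -0.42 0 0 0 1;-0.03 0.09 -0.44 0 0 0 1;-0.03 0.03 -0.45 0 0 0 1;-0.03 -0.04 -0.45 0 0 0 1;-0.03 -0.11 -0.44 0 0 0 1;-0.03 -0.17 -0.42 0 0 0 1;-0.03 -0.23 -0.38 0 0 0 1; -> 3.76
```

```bash
python3 -m pendant '-0.03 -0.28 0.35 0 0 0 1;-0.03 -0.22 0.39 0 0 0 1' >/dev/null; python3 crank.py;python3 -m pendant '-0.03 -0.16 0.42 0 0 0 1;-0.03 -0.10 0.44 0 0 0 1'>/dev/null; python3 crank.py; python3 -m pendant '-0.03 -0.03 0.45 0 0 0 1;-0.03 0.04 0.45 0 0 0 1'>/dev/null; python3 crank.py
```

```text
t 12.60 a -0.599 (-34.3 deg) r 30.1 y 0.12 Ftan -12.8 Frad 2.5 Fy -3.1 gap 0.159
t 12.77 a -0.315 (-18.0 deg) r 29.4 y -0.03 Ftan -14.1 Frad 16.1 Fy -4.7 gap 0.162
t 12.93 a 0.061 (3.5 deg) r 29.5 y 0.26 Ftan -14.4 Frad 14.1 Fy -4.1 gap 0.163
```

```bash
python3 -m pendant '-0.03 0.00 0.44 0 0 0 1;-0.03 0.12 0.42 0 0 0 1' >/dev/null; python3 crank.py;python3 -m pendant '-0.03 0.23 0.39 0 0 0 1;-0.03 0.28 0.35 0 0 0 1'>/dev/null; python3 crank.py; python3 -m pendant '-0.03 0.33 0.30 0 0 0 1;-0.03 0.37 0.25 0 0 0 1'>/dev/null; python3 crank.py
```

```text
t 13.10 a 0.363 (20.8 deg) r 30.1 y 0.80 Ftan -15.0 Frad 5.3 Fy -3.6 gap 0.156
t 13.27 a 0.680 (39.0 deg) r 30.2 y 1.11 Ftan -15.2 Frad 3.4 Fy -4.3 gap 0.156
t 13.43 a 0.980 (56.1 deg) r 30.4 y 1.51 Ftan -16.8 Frad 0.4 Fy -5.7 gap 0.159
```

```bash
python3 -m pendant '0 0 0 0 0 0 1;0 0 0 0 0 0 1'>/dev/null; python3 crank.py
python3 - <<'E'
from h import *
d=None; im=[]
for _ in range(6):
    d=arm.get_image("scene"); im.append(d["image"].astype(float))
d["image"]=np.mean(im,0); np.save("scene7.npy",d,allow_pickle=True)
cv2.imwrite("pics/s7.png",cv2.resize(d["image"][160:320,260:435,::-1],(656,600),interpolation=cv2.INTER_CUBIC))
E
python3 crank.py
```

```text
t 13.60 a 0.992 (56.8 deg) r 30.5 y 1.54 Ftan -9.6 Frad 0.3 Fy -5.1 gap 0.154
t 13.90 a 0.991 (56.8 deg) r 30.5 y 1.57 Ftan -9.0 Frad 0.8 Fy -5.2 gap 0.160[ WARN:0@10.437] global loadsave.cpp:1063 imwrite_ Unsupported depth image for selected encoder is fallbacked to CV_8U.
```

View pics/s7.png

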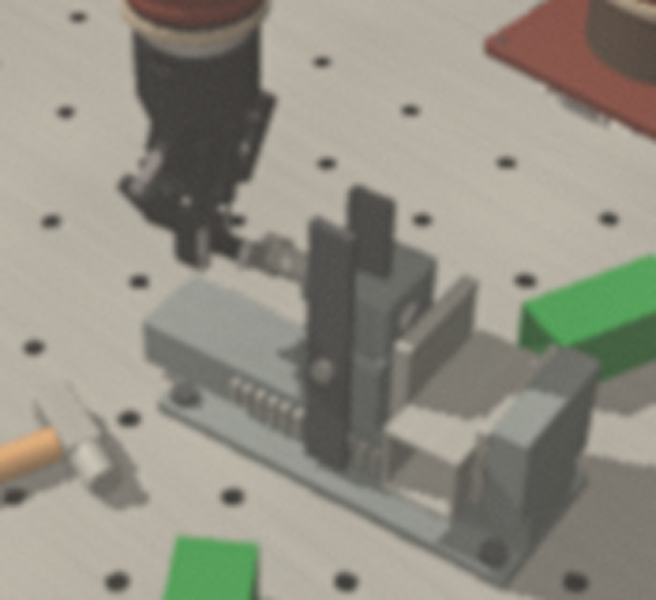

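```bash
cat > cmp.py <<'E'
from h import *
import sys
a=np.load(sys.argv[1],allow_pickle=True).item(); b=np.load(sys.argv[2],allow_pickle=True).item()
g=lambda d: cv2.cvtColor(np.clip(d["image"],0,255).astype(np.float32),cv2.COLOR_RGB2GRAY)
A,B=g(a),g(b)
ey=np.array([-.1564,.9877,0])
X=cloud(a)
for k,(u,v,w,h) in dict(fixedjaw=(388,250,34,60),lever=(339,215,20,75),plate=(350,208,18,30),pad=(363,230,26,40),tube=(362,268,28,30),bedfront=(300,258,18,20),hole=(300,300,40,40)).items():
    M=np.eye(2,3,dtype=np.float32); 
    try:
        cc,M=cv2.findTransformECC(A[v:v+h,u:u+w],B[v:v+h,u:u+w],M,cv2.MOTION_TRANSLATION,(3,200,1e-5),None,3)
    except cv2.error as e: print(k,"fail"); continue
    P=np.nanmedian(X[v:v+h,u:u+w].reshape(-1,3),0)
    q=proj(a,[P,P+ey*10]); j=(q[1]-q[0])/10
    s=M[:,2]
    print(k,"shift px",s.round(2),"cc %.3f"%cc,"px/mm",j.round(3),"mm along y %.2f"%(s@j/(j@j)))
E
python3 cmp.py scene5.npy scene7.npy
```

```text
fixedjaw shift px [-0.55  0.82] cc 0.866 px/mm [0.39  0.189] mm along y -0.32
lever shift px [-0.52 -0.2 ] cc 0.939 px/mm [0.361 0.177] mm along y -1.39
plate shift px [-0.56  0.07] cc 0.936 px/mm [0.376 0.168] mm along y -1.18
pad shift px [-0.29 -0.25] cc 0.814 px/mm [0.376 0.176] mm along y -0.89
tube shift px [-0.02 -0.01] cc 1.000 px/mm [0.379 0.19 ] mm along y -0.05
bedfront shift px [-0.02 -0.02] cc 1.000 px/mm [0.314 0.165] mm along y -0.07
hole shift px [0.01 0.01] cc 0.999 px/mm [0.367 0.21 ] mm along y 0.03
```

```bash
python3 -m pendant '0 0 0 0 0 0 4;0 0 0 0 0 0 5;0 0 0 0 0 0 5'; python3 -m pendant '0 -2.5 0 0 0 0 5;0 -3 0 0 0 0 5;0 -3 0 0 0 0 5;0 -3 0 0 0 0 5;0 -3 0 0 0 0 8;0 -1.9 0 0 0 0 8;0 0 0 0 0 0 8;0 0 0 0 0 0 8;0 0 0 0 0 0 8'
```

```text
time_s: 14.15
tool_pos: [569.1, 26.2, 126.9]
orientation: [-90.0, 0.0, -81.1]
wrist_force: [0.6, -0.6, 0.8]
finger_gap: 0.574
time_s: 14.9
tool_pos: [568.8, 26.2, 290.1]
orientation: [-90.1, 0.0, -81.0]
wrist_force: [0.5, -0.0, 0.7]
finger_gap: 0.939
```

```bash
python3 -m pendant '-2.2 0 -.23 0 0 0 8;-2.2 0 -.23 0 0 0 8;-2.2 0 -.23 0 0 0 8;-2.2 -.1 -.23 0 0 0 8;-2.2 0 -.23 0 0 0 8;0 0 0 0 0 0 8;0 0 0 0 0 0 8;0 0 0 0 0 0 8;0 0 0 0 0 0 8;0 0 0 0 0 0 8'
cat > snap.py <<'E'
from h import *
import sys
for n in ["wrist","scene"]:
    L=[arm.get_image(n) for _ in range(4)]
    d=dict(L[-1]); d["image"]=np.mean([i["image"].astype(float) for i in L],0)
    st=np.stack([i["range_z"] for i in L]).astype(float); st[st<=0]=np.nan; d["range_z"]=np.nan_to_num(np.nanmedian(st,0))
    np.save(n+sys.argv[1]+".npy",d,allow_pickle=True)
    cv2.imwrite(f"pics/{n}{sys.argv[1]}.png",np.clip(d["image"],0,255).astype(np.uint8)[:,:,::-1])
E
python3 snap.py 8; python3 cmp.py scene5.npy scene8.npy; python3 crank.py
```

```text
time_s: 15.73
tool_pos: [540.8, 131.5, 291.7]
orientation: [-90.0, -0.0, -81.2]
wrist_force: [-0.4, -0.3, 0.4]
finger_gap: 0.934
fixedjaw shift px [0.03 0.  ] cc 0.999 px/mm [0.39  0.189] mm along y 0.06
lever shift px [-0.62 -0.24] cc 0.987 px/mm [0.361 0.177] mm along y -1.65
plate shift px [-0.66 -0.11] cc 0.991 px/mm [0.376 0.168] mm along y -1.58
pad shift px [-0.25  0.08] cc 0.965 px/mm [0.376 0.176] mm along y -0.47
tube shift px [-0.03  0.  ] cc 1.000 px/mm [0.379 0.19 ] mm along y -0.06
bedfront shift px [-0.02 -0.  ] cc 1.000 px/mm [0.314 0.165] mm along y -0.04
hole shift px [-0.01  0.  ] cc 0.999 px/mm [0.367 0.21 ] mm along y -0.01
t 16.13 a 0.080 (4.6 deg) r 181.7 y 113.47 Ftan -0.3 Frad 0.5 Fy 0.4 gap 0.939
```

View pics/wrist8.png

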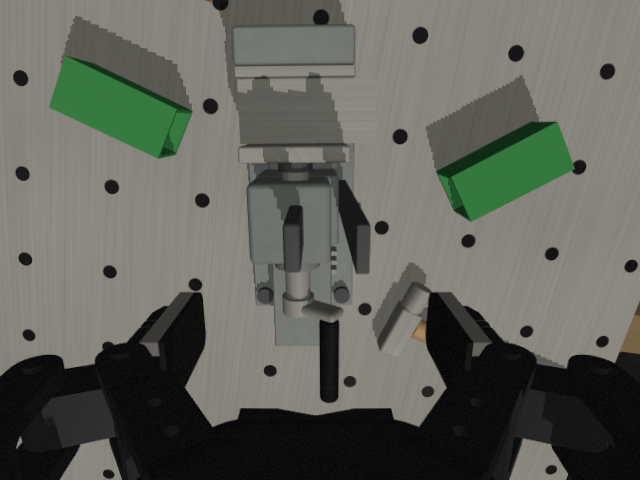

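```bash
cat > cmpw.py <<'E'
from h import *
import sys
a=np.load(sys.argv[1],allow_pickle=True).item(); b=np.load(sys.argv[2],allow_pickle=True).item()
g=lambda d: cv2.cvtColor(np.clip(d["image"],0,255).astype(np.float32),cv2.COLOR_RGB2GRAY)
A,B=g(a),g(b); ey=np.array([-.1564,.9877,0]); X=cloud(a); H={}
for k,(u0,u1,v0,v1,z0,z1) in dict(fjfront=(238,352,58,82,112,125),tubeback=(225,238,100,170,97,103),bolt=(332,352,284,304,10,60),bolt2=(255,275,284,304,10,60),padtop=(236,354,142,170,140,149),pad_l=(236,280,142,170,140,149),pad_r=(305,340,142,170,140,149),plate=(282,306,200,275,208,216),lever=(350,373,215,276,206,218),carback=(246,282,245,268,150,158),ring=(284,314,292,312,130,145),shaft=(286,314,262,275,130,150)).items():
    P=X[v0:v1,u0:u1].reshape(-1,3); P=P[(P[:,2]>z0)&(P[:,2]<z1)]
    if len(P)<5: print(k,"nopts"); continue
    P=np.median(P,0); qa=proj(a,[P])[0]; qb=proj(b,[P,P+ey*5]); s0=qb[0]-qa; j=(qb[1]-qb[0])/5
    M=np.eye(2,3,dtype=np.float32); M[:,2]=s0
    T=A[v0:v1,u0:u1]
    # template A patch matched in B: wrap with full coords
    p=8; Bp=B[v0-p:v1+p,u0-p:u1+p]; M[:,2]=s0+p
    try: cc,M=cv2.findTransformECC(T,Bp,M,cv2.MOTION_TRANSLATION,(3,300,1e-6),None,3)
    except cv2.error: print(k,"fail"); continue
    s=M[:,2]-p-s0; mm=s@j/(j@j); n=np.array([-j[1],j[0]])/np.hypot(*j)
    print("%-9s mm along y %.2f  cross px %.2f cc %.4f z %.0f"%(k,mm,s@n,cc,P[2]))
E
python3 cmpw.py wrist5.npy wrist8.npy
```

```text
fjfront   mm along y 0.22  cross px -0.38 cc 0.9638 z 114
tubeback nopts
bolt      mm along y 0.39  cross px 0.09 cc 0.9921 z 16
bolt2     mm along y 0.20  cross px 0.04 cc 0.9694 z 18
padtop    mm along y 0.34  cross px 0.24 cc 0.9557 z 144
pad_l     mm along y 0.30  cross px 0.58 cc 0.9027 z 144
pad_r     mm along y 0.34  cross px -0.11 cc 0.9913 z 145
plate     mm along y -1.45  cross px 0.16 cc 0.9947 z 211
lever     mm along y -1.41  cross px 0.16 cc 0.9961 z 214
carback   mm along y -1.25  cross px 0.16 cc 0.9891 z 155
ring      mm along y 1.45  cross px -1.22 cc 0.6902 z 139
shaft     mm along y -1.44  cross px 0.08 cc 0.9970 z 144
```

Run:
```python
from h import *
np.set_printoptions(suppress=True,precision=1)
ex=np.array([.9877,.1564]); ey=np.array([-.1564,.9877]); O=np.array([557.5,30.6])
for f,roi in (("wrist5.npy",(335,400,255,290)),("wrist8.npy",(325,398,315,345))):
    d=np.load(f,allow_pickle=True).item(); X=cloud(d)[roi[0]:roi[1],roi[2]:roi[3]].reshape(-1,3)
    V=np.c_[(X[:,:2]-O)@ex,(X[:,:2]-O)@ey,X[:,2]]; V=V[V[:,2]>110]
    from scipy.optimize import least_squares
    r=least_squares(lambda p: np.hypot(V[:,0]-p[0]-p[2]*V[:,1],V[:,2]-p[1])-8,[np.median(V[:,0]),np.median(V[:,2])-7,0],loss="soft_l1")
    y=np.median(V[:,1]); x=r.x[0]+r.x[2]*y; z=r.x[1]; print(f,x,z,"angle about axis (-15.2,130):",np.arctan2(x+15.2,z-130),np.hypot(x+15.2,z-130), "y",np.percentile(V[:,1],[1,99]))
```

```text
wrist5.npy -35.10989969802562 151.4454960544969 angle about axis (-15.2,130): -0.7482835095442847 29.262833202013837 y [-41.5  16.3]
wrist8.npy 10.442853809767948 146.4287735015277 angle about axis (-15.2,130): 1.001003368762256 30.454236983934262 y [-45.   20.4]
```

Run:
```python
from h import *
d=np.load("wrist8.npy",allow_pickle=True).item(); X=cloud(d)
ex=np.array([.9877,.1564]); ey=np.array([-.1564,.9877]); O=np.array([557.5,30.6])
V=np.dstack([(X[...,:2]-O)@ex,(X[...,:2]-O)@ey,X[...,2]])
for k,(a,b,c,e,z0,z1) in dict(lev=(180,275,335,375,206,218),plate=(200,275,280,310,206,218),tube=(80,148,225,380,97,103)).items():
    P=V[a:b,c:e].reshape(-1,3);P=P[(P[:,2]>z0)&(P[:,2]<z1)]; r=cv2.minAreaRect(P[:,:2].astype(np.float32)); print(k,np.percentile(P[:,0],[1,99]).round(1),np.percentile(P[:,1],[1,99]).round(1),r[2])
s=arm.get_state(); print(s["wrist_force"],s["time_s"]); arm.hand_in()
```

```text
lev [22.8 30.7] [ 86.4 115.4] 0.32437413930892944
plate [-19.   -9.3] [ 85.9 115.1] 89.39038848876953
tube [-60.8  46.9] [156.1 203.8] 89.83089447021484
[-0.29211836  0.39007558  0.56077184] 16.1333
the job is handed in; nothing more can be done
```

The tube is clamped flat against the fixed jaw at an estimated 80–95 N, and I handed the job in at about 16 s of the 64 s allowed. The robot was clear of everything.

- **Slide:** I squeezed the lever home (36.7 mm opening) and slid the carriage about 101.7 mm. It stopped against the fixed jaw with about 24 N on the arm. I then let the lever go, and it sprang back to its 50 mm rest span, so it is locked.
- **Crank:** I turned it clockwise from about -0.75 to 1.00 rad, which is about 3.3 mm of screw, and let go.

Last checks:
- **Tube and lever:** the tube lies parallel to the jaw (about 0.2°) and did not move while I tightened. The moving jaw stayed on it, and the lever is still at rest.
- **Clamping force:** nothing measures it directly, and the separate estimates do not quite agree:

| Estimate from | Clamping force |
|---|---|
| Screw travel at 25 N/mm | about 83 N |
| Spring compression of about 1.6 mm | about 95 N |
| Rise in handle force | about 70 N |
| Carriage giving back 1.65 mm | about 70 N |

- **Weak readings:** the image match on the crank hub was poor (correlation 0.69), so I gave it little weight. In the scene view, the pad match was off by about 0.5 mm against the wrist camera.
- **Other objects:** I touched nothing lying around the vise and saw no change there, but I did not measure the hammer, disc or offcut.

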